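# Shim the rocking counting scale

### The job

The counting scale leans and rocks because its orange foot, under the corner with the orange dots, is too short. Gently push the yellow wedge along the worktop, thin end first, under the orange foot until the scale stands level on it, then press down briefly with a fingertip on the top of the scale's opposite corner to check that it stands firm, and let go. Only push and press: do not pick up or grip the wedge or the scale, do not shove the scale away from its place, and leave the other things where they are.

Things in the scene. Friction and masses are not known exactly. Their poses are not given: they have to be found in the camera images.
- scale: Loose grey counting scale, 1.8 kg. Housing x -115..+85, y -85..+85 mm, underside 18, flat top 54 mm above the origin; round steel pan on top (128 mm, rim 66 mm high). Four domed feet at x, y = +-70 mm. Origin: midway between them, level with the undersides of the three good black feet. z up: vertical = level. At the start it leans 0.05 rad towards the orange foot (x -70, y +70), onto a screw head.
- short_foot (a point): Lowest point of the orange foot (domed, radius 10 mm), (-70, +70, +9) mm in the scale's frame: the foot is 9 mm too short. At the start it hangs about 4 mm over the worktop. The housing's left side (+y) lies 15 mm further out. Once lifted by the wedge it carries about 2 to 4 N. An orange dot sticks on the housing's top and left side over it.
- test_corner (a point): Point to press: flat top of the housing over the good foot opposite the orange one, (+70, -70, +54) mm in the scale's frame. The pan's rim is about 30 mm away. This corner's foot starts about 5 mm in the air.
- wedge: Loose yellow wedge, 90 g, 110 mm long (its y), 44 mm wide (x). Origin: centre of the flat underside. Thin nose at -y, 2.5 mm high; the ramp rises 0.12 mm per mm to the thick end at +y. It is 9 mm high (the missing height) 1 mm from the origin towards the nose. Starts at the scale's left (+y) side, nose roughly towards the orange foot. Stays where it is left.
- wedge_nose (a point): Middle of the nose's lower edge, (0, -55, 0) mm in the wedge's frame.
- wedge_back (a point): Middle of the flat upright pushing face at the thick end, (0, +55, +11) mm in the wedge's frame; the upstand there is 44 mm wide, 22 mm high, 8 mm thick. Pushing takes about 1 N when free, some 3 to 8 N under the foot, more once the scale is level.
- blue_spool: Bystander: blue thread spool, 33 mm diameter, 55 mm high; origin at the centre of its underside.
- red_spool: Bystander: red thread spool, 33 mm diameter, 55 mm high; origin at the centre of its underside.
- die: Bystander: grey steel setting die, 22 mm diameter, 45 mm high; origin at the centre of its underside.
- oil_bottle: Bystander: cream oil bottle with a red spout, 42 mm diameter, 124 mm high; origin at the centre of its underside.
- snap_dish: Bystander: enamel dish of snap sockets, 68 mm diameter, 19 mm high; origin at the centre of its underside.
Not all that is in view belongs to the job. Of the things shaped like the wedge, the yellow one is meant.

How it is judged:
On the way, in this order (a step that is already met when the one before it is completed fails the run):
1. the wedge is under the orange foot, bears it, and the scale is level (angle between scale's own z axis and vertical below 0.01 rad and contact force between wedge and scale above 0.4 N and x of short_foot in the frame of wedge between -0.022 and 0.022 m and contact force between the fingers and scale below 0.5 N), for 0.3 s.
2. a fingertip presses down on the top of the corner opposite the orange foot (at least 2 N) and the scale stays level (contact force between the fingers and scale above 2 N and angle between scale's own z axis and vertical below 0.012 rad and x of the grasp point in the frame of scale above 0.025 m and y of the grasp point in the frame of scale below -0.025 m and z of the grasp point in the frame of scale above 0.05 m), for 0.15 s.
At the end, for the whole second after the job is handed in: The scale stands at rest, level within 0.6 degrees (0.01 rad), its orange foot carried by the wedge's ramp (at least 0.4 N, foot within the wedge's width); the wedge lies on the worktop, and the opposite corner has been pressed after wedging (angle between scale's own z axis and vertical below 0.01 rad and contact force between wedge and scale above 0.4 N and x of short_foot in the frame of wedge between -0.022 and 0.022 m and height (world z) of wedge below 0.005 m and linear speed of each of scale, wedge below 0.01 m/s); the robot touches nothing.
It fails at once if the wedge is lifted or tipped (height (world z) of wedge above 0.012 m or angle between wedge's own z axis and vertical above 0.25 rad).
It fails at once if the wedge is gripped or rammed (over 25 N from the fingers) (contact force between the fingers and wedge above 25 N).
It fails at once if the scale is lifted or tipped (height (world z) of scale above 0.015 m or angle between scale's own z axis and vertical above 0.12 rad).
It fails at once if the scale is shoved more than 40 mm from its place (distance of scale from where it was at the start of the episode above 0.04 m).
It fails at once if a bystander is moved more than 20 mm (distance of any of blue_spool, red_spool, die, oil_bottle, snap_dish from where it was at the start of the episode above 0.02 m).
It also fails if it takes over 45 s, if anything falls off the work surface, if the arm or the gripper's body presses on something with over 40 N, if the wrist force passes 120 N, or if a joint passes its speed limit or range.

### The arm

A 6-joint arm with a two-finger parallel gripper is mounted at the origin on a cart in front of the work surface, level with it; the furniture and walls round the work are solid. World frame = base frame: x ahead of the robot, y to its left, z up, the work surface at z = 0. Lengths are in m, angles in rad, forces in N, time in s.
With the tool pointing down it reaches from about 0.425 to 0.95 m from the base axis. Payload 3.5 kg.
Tool frame: the origin (TCP) lies at the very end of the fingers, on their centre line; the grasp point (between the pads) lies 19 mm behind it; z points along the fingers, y is the line along which they close (so a half turn about z gives the same grasp; the last joint's range is limited). The gripper opens to 85 mm and grips with 20 to 120 N. Pads are 22 mm wide; open, the fingers measure 114 mm over their backs; the gripper's body (76 mm by 85 mm) begins 54 mm behind the grasp point. The pads swing forward as they close: fully open they stand 13 mm farther back than shut.
Start: joints at [1.035, 0.286, 1.577, -0, 1.279, -0.15], TCP at [0.254, 0.625, 0.231] pointing down, gripper open.
Joint ranges: [-2.77, 2.77], [-0.9, 2.22], [0.21, 2.48], [-1.53, 4.67], [0.24, 2.81], [-2.84, 2.84]. Speed limits (rad/s): [2.79, 2.79, 3.14, 3.14, 3.14, 3.14].

### API

Orientations are given as a 3x3 rotation matrix whose columns are the frame's x, y, z axes.
In Python, from cell import env gives the robot as it stands.
- The arm moves only by the shell command python3 -m inch 'ROWS' [OPENING] [FORCE]. ROWS is JSON, a list of rows, each an object of numbers: "tx", "ty", "tz": the shift along the world's x, y, z in cm; "turn": the turn about the world's z in degrees. In form: [{"tx": .., "ty": .., "tz": .., "turn": ..}, ...]. A call has exactly 10 rows; each row is the pose to reach, as a shift and turn from the pose commanded when the call began; what a row does not reach only later rows make up. A row lasts 1/12 s, in which the tool goes at most 41.7 mm and 7.16 degrees, less where a joint would pass 70% of its speed; a pose out of reach is approached as far as the arm can. A call with a gripper value outside its range is refused whole. OPENING is the gripper command: -1 is shut, 1 is fully open, values between are in proportion, set as the call begins (- or left out, the last holds). The fingers move at their own pace and stop on an object; FORCE is the grip in N (left out, the last holds). Time passes only in rows, so rows that repeat a pose let the fingers close, or fill a call up. It gives the time, the measured TCP pose, the force, the opening and the grip force at its end, in the units of the state.
- env.read_state(): the state, without advancing time (a new reading comes with each control period).
- env.capture(name): name is "side" or "top" or "wrist"; returns the picture (384x512x3 uint8, red, green, blue); there is no depth.
- env.camera_params(name): a dict with "K" (3x3 intrinsics, pixels), "xyz" and "attitude" of the camera in the world. Camera axes: x right, y up, looking along -z (the intrinsics and any distortion apply to the point x, -y, -z); pixel columns grow to the right and rows downward; lengths in m; the calibration is good to about 2 mm. The wrist camera is an equidistant fisheye: a pixel r from the principal point sees the ray r / f radians off the axis. A picture is of the moment at which its call begins: read the wrist's pose just before it. camera_params takes no time and is no camera call; for the wrist camera it gives the pose at the moment of the call.
- env.sign_off(): hands the job in; it is judged then, once.
The state is a dict: "time": time; "joint_positions": joint angles; "qvel": joint speeds; "effort": joint torques, N m; "position": TCP position; "orientation": TCP orientation; "ft_force": force on the tool from outside, world axes, zero at the start; "wrist_torque": the same for the moment, N m; "finger_gap": finger opening in m; "finger_force": force on a finger pad.
Only numpy, scipy, OpenCV 4.12 (cv2) and the standard library are available. Lean on these libraries where they do the work, as an engineer would, in place of code of your own. Each camera call takes 0.05 s, during which the arm holds its last target. There are 200 camera calls.

## Working session

There is one attempt and no reset: what is moved stays moved. The work goes in short steps, Python scripts to look and compute and a shell command to move; the robot and the scene stay as the last step left them, time stands still between calls to the robot, and variables do not carry over. Pictures are saved under pics/ and viewed, at most 10 in all, crops included, and the job is handed in when it is done.

```bash
mkdir -p pics; ls
cat > h.py <<'E'
import numpy as np, cv2, json
from cell import env
def snap(n,f): 
    im=env.capture(n); cv2.imwrite('pics/'+f,im[:,:,::-1]); return im
def ray(n,u,v):
    p=env.camera_params(n); K=np.array(p['K']); R=np.array(p['attitude']); 
    d=np.linalg.inv(K)@[u,v,1]; d=R@np.array([d[0],-d[1],-d[2]]); return np.array(p['xyz']),d
def at(n,u,v,z):
    c,d=ray(n,u,v); return c+d*(z-c[2])/d[2]
def proj(n,P):
    p=env.camera_params(n); q=np.array(p['attitude']).T@(np.array(P)-p['xyz']); q=np.array(p['K'])@[q[0],-q[1],-q[2]]; return q[:2]/q[2]
E
python3 - <<'E'
from h import *
a=snap('top','a_top.png'); b=snap('side','a_side.png')
for n in('top','side'):
    p=env.camera_params(n); print(n,{k:np.round(v,3).tolist() for k,v in p.items() if not isinstance(v,str)})
s=env.read_state(); print(s['time'],s['position'],np.round(s['orientation'],3),s['ft_force'])
E
```

```text
pics
top {'K': [[431.016, 0.0, 257.124], [0.0, 431.016, 193.767], [0.0, 0.0, 1.0]], 'xyz': [0.32, 0.32, 1.083], 'attitude': [[-0.011, 0.981, -0.195], [-1.0, -0.006, 0.024], [0.022, 0.195, 0.981]]}
side {'K': [[425.188, 0.0, 263.557], [0.0, 425.188, 195.931], [0.0, 0.0, 1.0]], 'xyz': [0.387, -0.446, 0.683], 'attitude': [[0.981, 0.131, -0.143], [-0.194, 0.628, -0.754], [-0.009, 0.767, 0.642]]}
0.1 [0.2536452  0.62488822 0.23005362] [[-0.927  0.376 -0.001]
 [ 0.376  0.927 -0.002]
 [ 0.    -0.002 -1.   ]] [ 0.18636912  0.10114821 -0.28515681]
```

View pics/a_top.png

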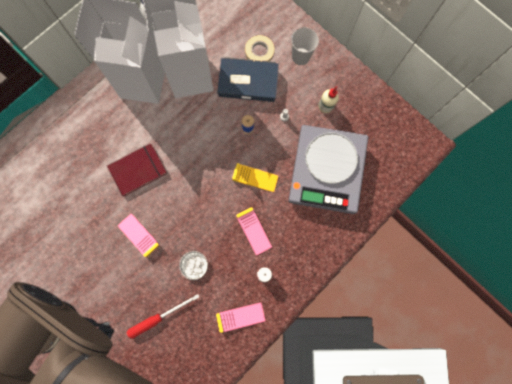

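View pics/a_side.png

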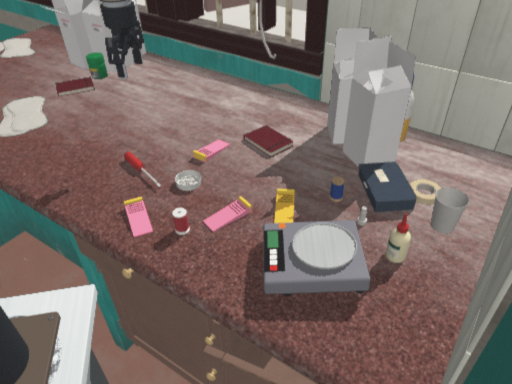

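The yellow wedge candidates in the top picture are (255,178), which is all yellow, and three pink wedges with yellow ends at (253,231), (138,236) and (240,318). The all-yellow one beside the scale fits the description. I'll confirm it in an enlarged crop.

Run:
```python
import cv2,numpy as np
a=cv2.imread('pics/a_top.png')[115:220,220:380]; cv2.imwrite('pics/c1.png',cv2.resize(a,(800,525),interpolation=cv2.INTER_CUBIC))
b=cv2.imread('pics/a_side.png')[170:300,250:410]; cv2.imwrite('pics/c2.png',cv2.resize(b,(720,585),interpolation=cv2.INTER_CUBIC))
```

```text
(no output)
```

View pics/c1.png

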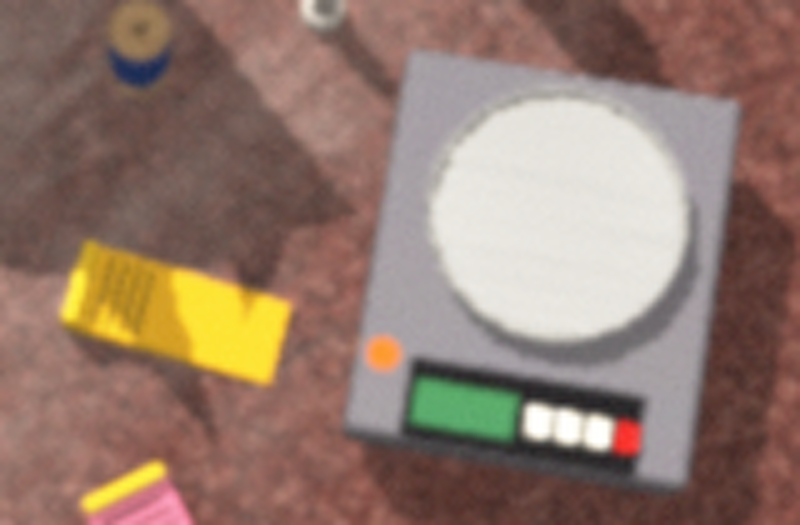

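View pics/c2.png

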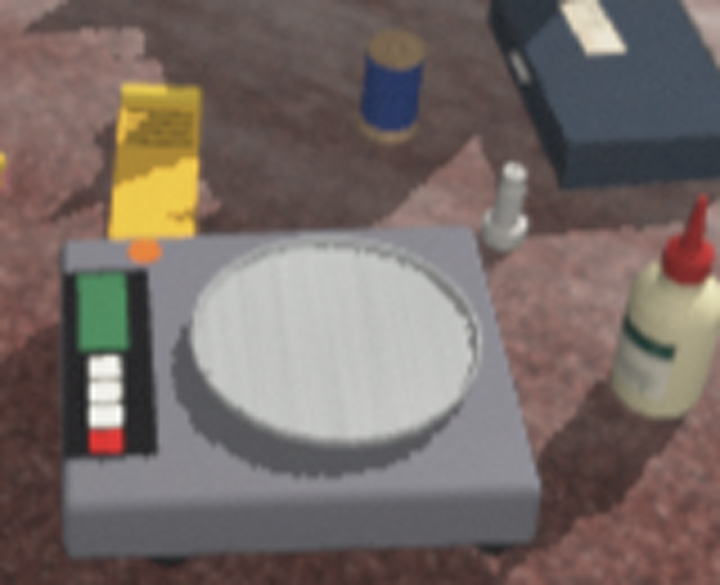

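```bash
cat > fit.py <<'E'
from h import *
from scipy.optimize import least_squares
from scipy.spatial.transform import Rotation as Ro
def T(x,y,yaw,tilt=0):
    a=np.array([-1,-1,0])/2**.5   # rotation lowering (-x,+y)
    R=(Ro.from_euler('z',yaw)*Ro.from_rotvec(a*tilt)).as_matrix()
    return R,np.array([x,y,0])
def fit(pts,pix,cams,x0,tilt=0):
    def f(p):
        R,t=T(*p,tilt); return np.concatenate([proj(c,R@q+t)-u for c,q,u in zip(cams,np.array(pts)/1e3,pix)])
    r=least_squares(f,x0); return r.x,r.fun.reshape(-1,2)
E
python3 - <<'E'
from fit import *
tt=lambda x,y:np.array([(x+.5)/5-.5+220,(y+.5)/5-.5+115]); ss=lambda x,y:np.array([(x+.5)/4.5-.5+250,(y+.5)/4.5-.5+170])
R,_=T(0,0,0,.05);print('foot z',(R@[-.07,.07,.009])[2])
w=[[22,-55,2.5],[-22,-55,2.5],[22,55,22],[-22,55,22]]
print('wedge raw',[np.round(at('top',*tt(*q),.0025),3) for q in [(291,300),(270,384)]],[np.round(at('top',*tt(*q),.022),3) for q in [(88,240),(62,322)]])
# image up = +x, image left=+y
x,r=fit(w,[tt(291,300),tt(270,384),tt(88,240),tt(62,322)],['top']*4,[.4,.3,0]);print('wedge',x,r.round(1).tolist())
x2,r=fit(w[:],[ss(196,238),ss(108,236),ss(202,88),ss(122,85)],['side']*4,x);print('wedge side',x2,r.round(1).tolist())
s=[[85,85,54],[85,-85,54],[-115,-85,54],[-115,85,54],[-70,70,54]]
y,r=fit(s,[tt(412,52),tt(740,102),tt(688,488),tt(347,432),tt(383,353)],['top']*5,[.4,.15,0],.05);print('scale',y,r.round(1).tolist())
y2,r=fit(s,[ss(474,228),ss(538,488),ss(66,492),ss(66,242),ss(145,251)],['side']*5,y,.05);print('scale side',y2,r.round(1).tolist())
W=(x+x2)/2;S=(y+y2)/2
R,t=T(*S,.05);F=R@[-.07,.07,.009]+t;C=R@[.07,-.07,.054]+t
print('foot',F,'corner',C)
Rw,tw=T(*W);print('foot in wedge',Rw.T@(F-tw),'back',Rw@[0,.055,.011]+tw,'wedge',W,'scale',S)
E
```

```text
foot z 0.0040410670122433216
wedge raw [array([0.584, 0.24 , 0.002]), array([0.54 , 0.252, 0.002])] [array([0.611, 0.344, 0.022]), array([0.569, 0.358, 0.022])]
wedge [ 0.57618112  0.2984966  -0.26247311] [[0.2, 0.4], [0.3, -0.2], [-0.6, -0.1], [0.1, -0.2]]
wedge side [ 0.57904459  0.29901201 -0.27834939] [[-0.3, 1.6], [0.3, 1.0], [-0.0, -1.5], [0.0, -1.6]]
scale [ 0.60483221  0.11270591 -0.18197499] [[-1.1, -0.9], [0.5, -0.2], [0.3, 0.9], [-0.7, 0.5], [1.0, -0.5]]
scale side [ 0.60780124  0.10953908 -0.19931393] [[0.3, -2.0], [1.2, 0.5], [-2.0, 2.4], [-1.4, -2.3], [1.9, -0.3]]
foot [0.55066667 0.19338877 0.00404107] corner [0.66020255 0.03146422 0.0588802 ]
foot in wedge [ 0.00217907 -0.10873474  0.00404107] back [0.59230488 0.35175566 0.011     ] wedge [ 0.57761286  0.2987543  -0.27041125] scale [ 0.60631673  0.11112249 -0.19064446]
```

The crop confirms the wedge: all yellow, nose corners at crop (291,300) and (270,384), nose towards the orange dot at (383,353). Both cameras agree to about 3 mm. I'll shut the fingers, go behind the wedge and align the tool's y with the wedge's x.

```bash
python3 -m inch '[{"tx":3,"ty":-2,"turn":-7},{"tx":6,"ty":-4,"turn":-14},{"tx":9,"ty":-6,"turn":-21},{"tx":12,"ty":-8,"turn":-28},{"tx":15,"ty":-10,"turn":-35},{"tx":18,"ty":-12,"turn":-42},{"tx":21,"ty":-14,"turn":-49},{"tx":24,"ty":-16,"turn":-56},{"tx":27,"ty":-18,"turn":-63},{"tx":30,"ty":-20,"turn":-70}]' -1 20
python3 -m inch '[{"tx":2,"ty":-1.5,"tz":-2,"turn":-6},{"tx":3,"ty":-3,"tz":-4,"turn":-11},{"tx":4.7,"ty":-4.3,"tz":-6,"turn":-13.5},{"tx":4.7,"ty":-4.3,"tz":-9,"turn":-13.5},{"tx":4.7,"ty":-4.3,"tz":-12,"turn":-13.5},{"tx":4.7,"ty":-4.3,"tz":-15,"turn":-13.5},{"tx":4.7,"ty":-4.3,"tz":-17,"turn":-13.5},{"tx":4.7,"ty":-4.3,"tz":-18,"turn":-13.5},{"tx":4.7,"ty":-4.3,"tz":-18,"turn":-13.5},{"tx":4.7,"ty":-4.3,"tz":-18,"turn":-13.5}]'
python3 - <<'E'
from h import *
s=env.read_state();print(s['time'],np.round(s['position'],4),np.round(s['orientation'],3).tolist(),np.round(s['ft_force'],2),s['finger_gap'])
a=snap('top','b.png')[115:220,200:360]; b=snap('side','b2.png')[130:235,220:380]
cv2.imwrite('pics/b3.png',cv2.resize(np.hstack([a,b]),(800,262),interpolation=cv2.INTER_CUBIC)[:,:,::-1])
E
```

```text
time: 0.93
position: [0.301, 0.5825, 0.0514]
orientation: [[-0.813, 0.582, -0.0], [0.582, 0.813, -0.0], [0.0, -0.0, -1.0]]
ft_force: [0.3, 0.5, 0.2]
finger_gap: 0.0855
finger_force: 0.0
0.9333 [0.301  0.5825 0.0514] [[-0.813, 0.582, -0.0], [0.582, 0.813, -0.0], [0.0, -0.0, -1.0]] [0.28 0.48 0.19] 0.08550894984829475$[0]: bad value
```

View pics/b3.png

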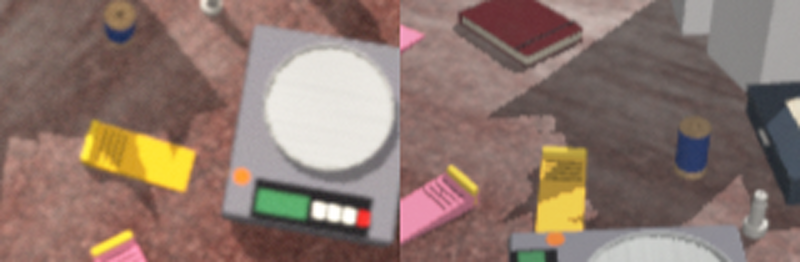

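The first call was refused because every key is needed, so only the second ran. Nothing was touched and the wedge and scale are unchanged. I'll continue from here.

```bash
python3 -m inch '[{"tx":1,"ty":-0.7,"tz":3.5,"turn":-7},{"tx":4,"ty":-2.7,"tz":6,"turn":-14},{"tx":7,"ty":-4.7,"tz":8,"turn":-21},{"tx":10,"ty":-6.7,"tz":8,"turn":-28},{"tx":13,"ty":-8.7,"tz":8,"turn":-35},{"tx":16,"ty":-10.7,"tz":8,"turn":-42},{"tx":19,"ty":-12.7,"tz":8,"turn":-49},{"tx":22,"ty":-14.7,"tz":8,"turn":-56},{"tx":25,"ty":-16.7,"tz":8,"turn":-63},{"tx":28,"ty":-18.7,"tz":8,"turn":-70}]' -1 20
python3 - <<'E'
from h import *
s=env.read_state();print(s['time'],np.round(s['position'],4),np.round(s['orientation'],3).tolist(),np.round(s['joint_positions'],2))
E
```

```text
time: 1.87
position: [0.5833, 0.3948, 0.1343]
orientation: [[0.275, 0.962, 0.004], [0.962, -0.275, 0.002], [0.003, 0.003, -1.0]]
ft_force: [0.4, 0.0, 0.5]
finger_gap: 0.0002
finger_force: 0.0
1.8667 [0.5833 0.3948 0.1343] [[0.275, 0.962, 0.004], [0.962, -0.275, 0.002], [0.003, 0.003, -1.0]] [0.45 0.43 1.57 0.   1.13 0.73]
```

```bash
python3 -m inch '[{"tx":1.9,"ty":-1,"tz":-2,"turn":0},{"tx":1.9,"ty":-1,"tz":-5,"turn":0},{"tx":1.9,"ty":-1,"tz":-7,"turn":0},{"tx":1.9,"ty":-1,"tz":-9,"turn":0},{"tx":1.9,"ty":-1,"tz":-10.5,"turn":0},{"tx":1.9,"ty":-1,"tz":-11.5,"turn":0},{"tx":1.9,"ty":-1,"tz":-12,"turn":0},{"tx":1.9,"ty":-1,"tz":-12.3,"turn":0},{"tx":1.9,"ty":-1,"tz":-12.3,"turn":0},{"tx":1.9,"ty":-1,"tz":-12.3,"turn":0}]'
python3 - <<'E'
from h import *
s=env.read_state();print(s['time'],np.round(s['position'],4),np.round(s['ft_force'],2))
n=np.array([-.265,-.964]);p=s['position'][:2];print('along to back',n@(np.array([.5923,.3518])-p),'lat',np.array([.964,-.265])@(p-[.5923,.3518]))
E
```

```text
time: 2.7
position: [0.6007, 0.3859, 0.0097]
orientation: [[0.269, 0.963, 0.002], [0.963, -0.269, 0.001], [0.001, 0.002, -1.0]]
ft_force: [-0.2, -0.5, 0.2]
finger_gap: -0.0
finger_force: 0.0
2.7 [0.6007 0.3859 0.0097] [-0.2  -0.49  0.16]
along to back 0.0351259248867939 lat -0.0009160476235471494
```

```bash
python3 -m inch '[{"tx":-0.27,"ty":-0.96,"tz":0,"turn":0},{"tx":-0.46,"ty":-1.69,"tz":0,"turn":0},{"tx":-0.6,"ty":-2.2,"tz":0,"turn":0},{"tx":-0.75,"ty":-2.7,"tz":0,"turn":0},{"tx":-0.95,"ty":-3.5,"tz":0,"turn":0},{"tx":-1.15,"ty":-4.2,"tz":0,"turn":0},{"tx":-1.4,"ty":-5,"tz":0,"turn":0},{"tx":-1.6,"ty":-5.8,"tz":0,"turn":0},{"tx":-1.85,"ty":-6.7,"tz":0,"turn":0},{"tx":-1.85,"ty":-6.7,"tz":0,"turn":0}]'
python3 - <<'E'
from h import *
s=env.read_state();print(s['time'],np.round(s['position'],4),np.round(s['ft_force'],2))
n=np.array([-.265,-.964]);p=s['position'][:2];print('along to start back',n@(np.array([.5923,.3518])-p))
a=snap('top','d.png')[115:220,220:380]; 
cv2.imwrite('pics/d1.png',cv2.resize(a,(800,525),interpolation=cv2.INTER_CUBIC)[:,:,::-1])
E
```

```text
time: 3.53
position: [0.5807, 0.3164, 0.0079]
orientation: [[0.27, 0.963, -0.002], [0.963, -0.27, -0.001], [-0.002, -0.001, -1.0]]
ft_force: [0.3, -0.2, -1.4]
finger_gap: -0.0002
finger_force: 0.0
3.5333 [0.5807 0.3164 0.0079] [ 0.33 -0.24 -1.36]
along to start back -0.03720482984400514
```

View pics/d1.png

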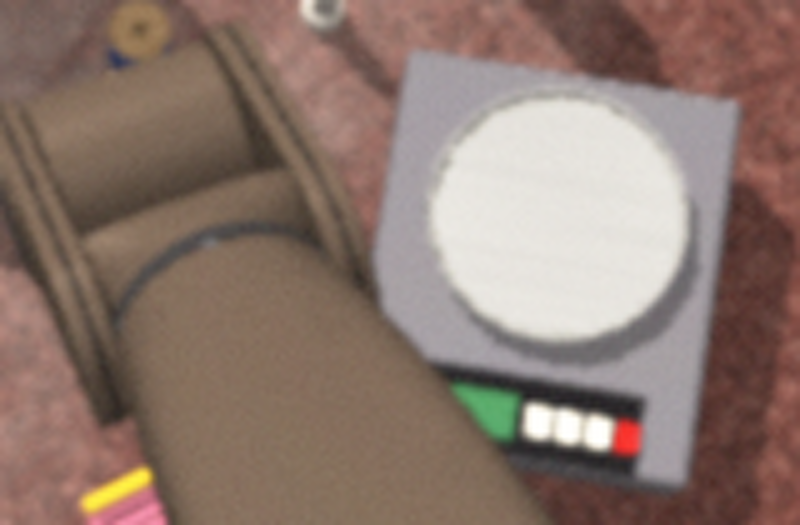

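The arm hides the wedge in the top view, and the scale hasn't moved. From here I'll steer by force and distance.

```bash
python3 -m inch '[{"tx":-0.13,"ty":-0.5,"tz":0,"turn":0},{"tx":-0.27,"ty":-0.96,"tz":0,"turn":0},{"tx":-0.4,"ty":-1.45,"tz":0,"turn":0},{"tx":-0.5,"ty":-1.9,"tz":0,"turn":0},{"tx":-0.6,"ty":-2.2,"tz":0,"turn":0},{"tx":-0.7,"ty":-2.5,"tz":0,"turn":0},{"tx":-0.77,"ty":-2.8,"tz":0,"turn":0},{"tx":-0.85,"ty":-3.1,"tz":0,"turn":0},{"tx":-0.93,"ty":-3.4,"tz":0,"turn":0},{"tx":-0.93,"ty":-3.4,"tz":0,"turn":0}]'
python3 - <<'E'
from h import *
s=env.read_state();print(s['time'],np.round(s['position'],4),np.round(s['ft_force'],2))
n=np.array([-.265,-.964]);p=s['position'][:2];print('along',n@(np.array([.5923,.3518])-p))
b=snap('side','e.png')[150:300,230:380]; 
cv2.imwrite('pics/e1.png',cv2.resize(b,(600,600),interpolation=cv2.INTER_CUBIC)[:,:,::-1])
E
```

```text
time: 4.42
position: [0.5719, 0.2837, 0.0083]
orientation: [[0.269, 0.963, -0.001], [0.963, -0.269, -0.001], [-0.001, -0.0, -1.0]]
ft_force: [0.1, 0.8, 0.4]
finger_gap: 0.0002
finger_force: 0.3
4.4167 [0.5719 0.2837 0.0083] [0.06 0.8  0.38]
along -0.07108057827329103
```

View pics/e1.png

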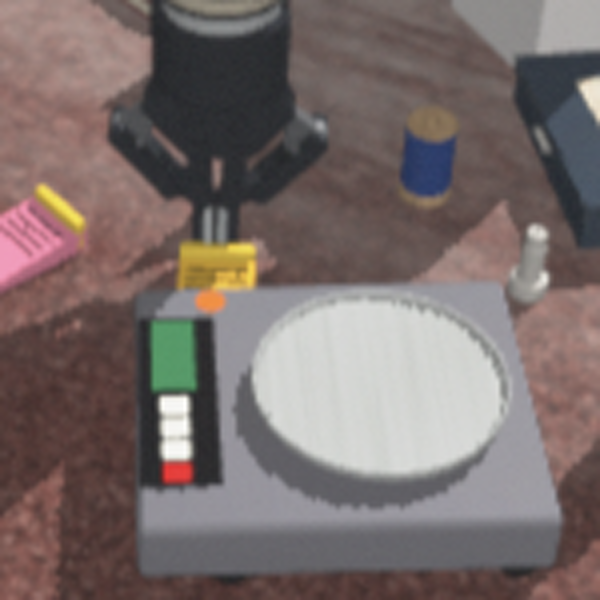

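```bash
python3 - <<'E'
from h import *
n=np.array([-.265,-.964])
# same correction: initial side view measurement of the same edge, crop2 (122,85),(202,88)
i=[at('side',(x+.5)/4.5-.5+250,(y+.5)/4.5-.5+170,.022)[:2] for x,y in[(122,85),(202,88)]]
f=[at('side',(x+.5)/4-.5+230,(y+.5)/4-.5+150,.022)[:2] for x,y in[(182,242),(257,244)]]
print(np.round(i,4),np.round(f,4)); print('pushed',n@(np.mean(f,0)-np.mean(i,0)))
E
python3 -m inch '[{"tx":-0.05,"ty":-0.2,"tz":0,"turn":0},{"tx":-0.1,"ty":-0.4,"tz":0,"turn":0},{"tx":-0.16,"ty":-0.6,"tz":0,"turn":0},{"tx":-0.21,"ty":-0.8,"tz":0,"turn":0},{"tx":-0.27,"ty":-1.0,"tz":0,"turn":0},{"tx":-0.32,"ty":-1.2,"tz":0,"turn":0},{"tx":-0.37,"ty":-1.35,"tz":0,"turn":0},{"tx":-0.4,"ty":-1.5,"tz":0,"turn":0},{"tx":-0.4,"ty":-1.5,"tz":0,"turn":0},{"tx":-0.4,"ty":-1.5,"tz":0,"turn":0}]'
```

```text
[[0.5715 0.3518]
 [0.6139 0.3403]] [[0.5505 0.2743]
 [0.5928 0.2637]]
pushed 0.079854876077696
time: 5.3
position: [0.568, 0.2689, 0.0083]
orientation: [[0.269, 0.963, -0.001], [0.963, -0.269, -0.001], [-0.001, -0.0, -1.0]]
ft_force: [0.4, -0.1, 0.6]
finger_gap: -0.0001
finger_force: 0.2
```

```bash
python3 -m inch '[{"tx":-0.02,"ty":-0.08,"tz":0,"turn":0},{"tx":-0.04,"ty":-0.16,"tz":0,"turn":0},{"tx":-0.06,"ty":-0.24,"tz":0,"turn":0},{"tx":-0.09,"ty":-0.32,"tz":0,"turn":0},{"tx":-0.11,"ty":-0.4,"tz":0,"turn":0},{"tx":-0.13,"ty":-0.48,"tz":0,"turn":0},{"tx":-0.15,"ty":-0.56,"tz":0,"turn":0},{"tx":-0.17,"ty":-0.64,"tz":0,"turn":0},{"tx":-0.19,"ty":-0.72,"tz":0,"turn":0},{"tx":-0.22,"ty":-0.8,"tz":0,"turn":0}]'
python3 - <<'E'
from h import *
a=env.capture('side');cv2.imwrite('pics/f.png',a[:,:,::-1])
o=cv2.imread('pics/a_side.png')[:,:,::-1]; e=cv2.imread('pics/e.png')[:,:,::-1]
# sub-pixel shift of scale patches since start: dot region, front right corner, front left corner, right-rear
for name,(u,v,w,h) in dict(dot=(268,218,26,14),panel=(262,232,26,40),frontleft=(258,270,30,26),frontright=(345,270,30,24),rearright=(340,215,26,20)).items():
    for nm,im in(('e',e),('f',a)):
        t=o[v:v+h,u:u+w]; r=im[v-8:v+h+8,u-8:u+w+8]
        k=4; t2=cv2.resize(t,None,fx=k,fy=k,interpolation=3); r2=cv2.resize(r,None,fx=k,fy=k,interpolation=3)
        m=cv2.matchTemplate(r2,t2,cv2.TM_CCOEFF_NORMED); _,q,_,l=cv2.minMaxLoc(m); print(name,nm,round(q,3),l[0]/k-8,l[1]/k-8)
E
```

```text
time: 6.13
position: [0.566, 0.2614, 0.0083]
orientation: [[0.269, 0.963, 0.0], [0.963, -0.269, 0.0], [0.0, 0.0, -1.0]]
ft_force: [-0.8, 2.4, -0.3]
finger_gap: 0.0001
finger_force: 1.5
dot e 0.77 1.0 0.0
dot f 0.767 1.0 -1.0
panel e 0.961 0.0 0.0
panel f 0.99 1.0 0.0
frontleft e 0.985 0.0 0.0
frontleft f 0.98 1.0 0.0
frontright e 0.991 0.0 1.0
frontright f 0.976 0.0 2.0
rearright e 0.988 0.0 0.0
rearright f 0.959 0.0 0.0
```

```bash
python3 -m inch '[{"tx":-0.01,"ty":-0.04,"tz":0,"turn":0},{"tx":-0.02,"ty":-0.08,"tz":0,"turn":0},{"tx":-0.03,"ty":-0.12,"tz":0,"turn":0},{"tx":-0.04,"ty":-0.16,"tz":0,"turn":0},{"tx":-0.06,"ty":-0.2,"tz":0,"turn":0},{"tx":-0.07,"ty":-0.24,"tz":0,"turn":0},{"tx":-0.08,"ty":-0.28,"tz":0,"turn":0},{"tx":-0.09,"ty":-0.32,"tz":0,"turn":0},{"tx":-0.1,"ty":-0.36,"tz":0,"turn":0},{"tx":-0.11,"ty":-0.4,"tz":0,"turn":0}]'
cat > lvl.py <<'E'
from fit import *
S=[.6063,.1111,-.19]
def model(p,u,v):  # pixel -> shift when the scale moves by dx,dy,dyaw and tilt p[3]
    R,t=T(*S,.05); c,d=ray('side',u,v); n=R[:,2]; P=c+d*((n@(t+.054*n-c))/(n@d)); q=R.T@(P-t)
    R2,t2=T(S[0]+p[0],S[1]+p[1],S[2]+p[2],p[3]); return proj('side',R2@q+t2)-[u,v]
def level(im):
    g0=cv2.cvtColor(cv2.imread('pics/a_side.png'),cv2.COLOR_BGR2GRAY); g=cv2.cvtColor(im,cv2.COLOR_RGB2GRAY)
    roi=np.zeros_like(g0); cv2.fillPoly(roi,[np.int32([[263,226],[353,221],[370,285],[263,287]])],255)
    pt=cv2.goodFeaturesToTrack(g0,80,.02,3,mask=roi)
    q,st,_=cv2.calcOpticalFlowPyrLK(g0,g,pt,None,winSize=(13,13),maxLevel=1); ok=st.ravel()==1
    b,_,_=cv2.calcOpticalFlowPyrLK(g,g0,q,None,winSize=(13,13),maxLevel=1)
    ok&=np.linalg.norm(b-pt,axis=2).ravel()<.3
    A=pt[ok,0];D=(q-pt)[ok,0]
    r=least_squares(lambda p:np.concatenate([model(p,*a)-d for a,d in zip(A,D)]),[0,0,0,.03],loss='soft_l1',f_scale=.2,x_scale=[.01,.01,.1,.05])
    return r.x,len(A),np.median(abs(r.fun))
E
python3 - <<'E'
from lvl import *
cv2.imwrite('pics/g.png',env.capture('side')[:,:,::-1])
for f in('d0','e','f','g'):
    im=cv2.imread('pics/%s.png'%(f if f!='d0' else 'b2'))
    x,n,m=level(im[:,:,::-1].copy()); print(f,np.round(x,4),n,round(m,2))
print('corner shift if level',model([0,0,0,0],365,290),model([0,0,0,0],283,226))
E
```

```text
time: 7.02
position: [0.5649, 0.2577, 0.0083]
orientation: [[0.269, 0.963, 0.0], [0.963, -0.269, 0.001], [0.001, 0.0, -1.0]]
ft_force: [0.8, 5.3, -2.1]
finger_gap: -0.0001
finger_force: 2.8
d0 [-0.     -0.0002 -0.0009  0.0503] 35 0.08Traceback (most recent call last):
  File "<stdin>", line 5, in <module>
  File "lvl.py", line 14, in level
    r=least_squares(lambda p:np.concatenate([model(p,*a)-d for a,d in zip(A,D)]),[0,0,0,.03],loss='soft_l1',f_scale=.2,x_scale=[.01,.01,.1,.05])
    return func(*args, **kwargs)
    vector_fun = VectorFunction(
        fun_wrapped,
    ...<6 lines>...
        workers=workers
    )
    self.J, dct = approx_derivative(
                  ~~~~~~~~~~~~~~~~~^
        self.fun_wrapped, self.x, f0=self.f, **finite_diff_options
        ^^^^^^^^^^^^^^^^^^^^^^^^^^^^^^^^^^^^^^^^^^^^^^^^^^^^^^^^^^
    )
    ^
    J, _nfev = _dense_difference(fun_wrapped, x0, f0, h,
               ~~~~~~~~~~~~~~~~~^^^^^^^^^^^^^^^^^^^^^^^^
                             use_one_sided, method,
                             ^^^^^^^^^^^^^^^^^^^^^^
                             mf)
     
[... 368 characters left out ...]
      ~~~~~~^^^^^^^^^^^^^^^^^^^^^^^^^^^^^^
  File "lvl.py", line 14, in <lambda>
    r=least_squares(lambda p:np.concatenate([model(p,*a)-d for a,d in zip(A,D)]),[0,0,0,.03],loss='soft_l1',f_scale=.2,x_scale=[.01,.01,.1,.05])
                                             ~~~~~^^^^^^
  File "lvl.py", line 5, in model
    R2,t2=T(S[0]+p[0],S[1]+p[1],S[2]+p[2],p[3]); return proj('side',R2@q+t2)-[u,v]
                                                        ~~~~^^^^^^^^^^^^^^^^
  File "h.py", line 11, in proj
    p=env.camera_params(n); q=np.array(p['attitude']).T@(np.array(P)-p['xyz']); q=np.array(p['K'])@[q[0],-q[1],-q[2]]; return q[:2]/q[2]
ValueError: time passes only in moves, steps and waits
```

```bash
sed -i 's/env.camera_params(n)/cp(n)/' h.py
cat >> h.py <<'E'
import functools
cp=functools.cache(lambda n: env.camera_params(n))
E
python3 - <<'E'
from lvl import *
for f in('b2','e','f','g'):
    im=cv2.imread('pics/%s.png'%f)
    x,n,m=level(im[:,:,::-1].copy()); print(f,np.round(x,4),n,round(m,2))
print('corner shift if level',model([0,0,0,0],365,290),model([0,0,0,0],283,226))
E
```

```text
b2 [-0.     -0.0002 -0.0009  0.0503] 35 0.08
e [ 0.     -0.0006 -0.0057  0.0262] 26 0.21
f [ 0.0005 -0.0017 -0.0132  0.0086] 21 0.2
g [ 0.0005 -0.0017 -0.0131  0.0055] 23 0.2
corner shift if level [0.81828842 3.12717365] [ 0.93655393 -1.06057376]
```

Tilt has fallen from 0.050 to about 0.0055 rad and the scale has shifted only 2 mm. About 4 mm more.

```bash
python3 -m inch '[{"tx":-0.01,"ty":-0.04,"tz":0,"turn":0},{"tx":-0.02,"ty":-0.08,"tz":0,"turn":0},{"tx":-0.03,"ty":-0.12,"tz":0,"turn":0},{"tx":-0.04,"ty":-0.16,"tz":0,"turn":0},{"tx":-0.06,"ty":-0.2,"tz":0,"turn":0},{"tx":-0.07,"ty":-0.24,"tz":0,"turn":0},{"tx":-0.08,"ty":-0.28,"tz":0,"turn":0},{"tx":-0.09,"ty":-0.32,"tz":0,"turn":0},{"tx":-0.1,"ty":-0.36,"tz":0,"turn":0},{"tx":-0.1,"ty":-0.38,"tz":0,"turn":0}]'
python3 - <<'E'
from lvl import *
im=env.capture('side');cv2.imwrite('pics/k.png',im[:,:,::-1])
x,n,m=level(im); print(np.round(x,4),n,round(m,2))
E
```

```text
time: 7.9
position: [0.5637, 0.2542, 0.0083]
orientation: [[0.27, 0.963, -0.0], [0.963, -0.27, 0.001], [0.001, -0.0, -1.0]]
ft_force: [0.6, 5.9, -1.8]
finger_gap: 0.0001
finger_force: 3.0
[-0.0002 -0.0032  0.0029  0.0036] 21 0.19
```

Pushing force is about 6 N. I'll back off, rise and check.

```bash
python3 -m inch '[{"tx":0.1,"ty":0.5,"tz":0,"turn":0},{"tx":0.4,"ty":1.5,"tz":0,"turn":0},{"tx":0.8,"ty":3,"tz":0,"turn":0},{"tx":1.1,"ty":4,"tz":1,"turn":0},{"tx":1.1,"ty":4,"tz":4,"turn":0},{"tx":1.1,"ty":4,"tz":8,"turn":0},{"tx":1.1,"ty":4,"tz":12,"turn":0},{"tx":1.1,"ty":4,"tz":14,"turn":0},{"tx":1.1,"ty":4,"tz":14,"turn":0},{"tx":1.1,"ty":4,"tz":14,"turn":0}]'
python3 - <<'E'
from lvl import *
im=env.capture('side');cv2.imwrite('pics/l.png',im[:,:,::-1])
x,n,m=level(im); print(np.round(x,4),n,round(m,2))
cv2.imwrite('pics/l1.png',cv2.resize(im[170:300,240:380],(646,600),interpolation=cv2.INTER_CUBIC)[:,:,::-1])
E
```

```text
time: 8.78
position: [0.5762, 0.2941, 0.1515]
orientation: [[0.268, 0.963, 0.005], [0.963, -0.268, 0.001], [0.002, 0.004, -1.0]]
ft_force: [-0.2, 0.2, -0.2]
finger_gap: -0.0
finger_force: 0.0
[-0.0008 -0.0023  0.0119 -0.0053] 32 0.18
```

View pics/l1.png

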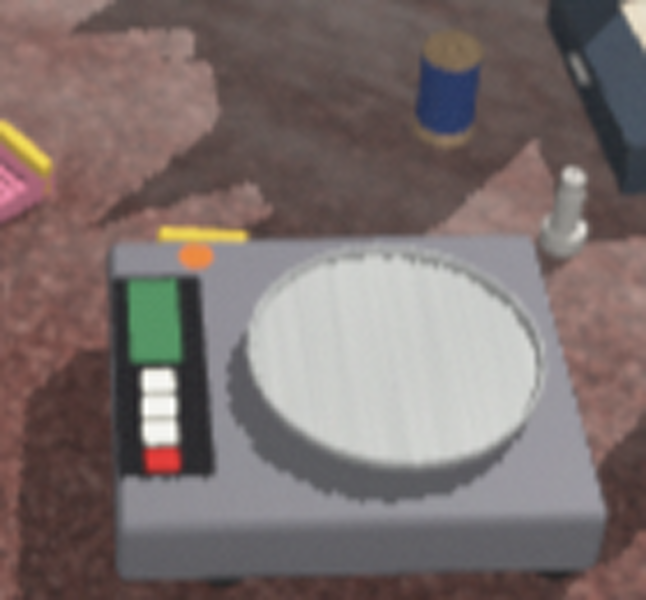

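```bash
python3 -m inch '[{"tx":0.9,"ty":-2.8,"tz":0,"turn":0},{"tx":1.9,"ty":-6,"tz":0,"turn":0},{"tx":2.9,"ty":-9,"tz":0,"turn":0},{"tx":3.9,"ty":-12,"tz":0,"turn":0},{"tx":4.9,"ty":-15,"tz":0,"turn":0},{"tx":5.9,"ty":-18,"tz":0,"turn":0},{"tx":6.9,"ty":-21,"tz":0,"turn":0},{"tx":7.9,"ty":-24,"tz":0,"turn":0},{"tx":8.5,"ty":-26,"tz":0,"turn":0},{"tx":8.6,"ty":-26.5,"tz":0,"turn":0}]'
python3 - <<'E'
from fit import *
s=env.read_state();print(s['position'])
im=snap('top','m.png');cv2.imwrite('pics/m1.png',cv2.resize(im[115:220,220:380],(800,525),interpolation=cv2.INTER_CUBIC)[:,:,::-1])
E
```

```text
time: 9.67
position: [0.6603, 0.0251, 0.1456]
orientation: [[0.272, 0.962, -0.004], [0.962, -0.272, -0.001], [-0.002, -0.004, -1.0]]
ft_force: [0.0, 0.3, 0.4]
finger_gap: -0.0003
finger_force: 0.0
[0.66032016 0.02514151 0.14557161]
```

View pics/m1.png

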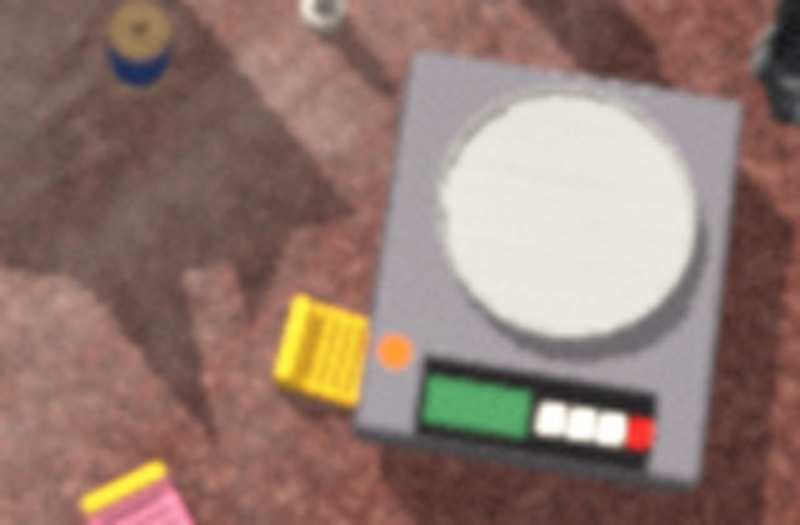

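Run:
```python
from fit import *
tt=lambda x,y:np.array([(x+.5)/5-.5+220,(y+.5)/5-.5+115])
s=[[85,85,54],[85,-85,54],[-115,-85,54],[-115,85,54],[-70,70,54]]
pix=[tt(415,52),tt(742,102),tt(699,487),tt(357,430),tt(396,352)]
S,r=fit(s,pix,['top']*5,[.605,.11,-.18],0.);print('scale',S,r.round(1).tolist())
R,t=T(*S);F=R@[-.07,.07,.009]+t;C=R@[.07,-.07,.054]+t;print('foot',F,'corner',C)
m=np.mean([at('top',*tt(*q),.022) for q in [(300,295),(275,377)]],0); m0=np.mean([at('top',*tt(*q),.022) for q in [(88,240),(62,322)]],0)
d=at('top',*tt(300,295),.022)-at('top',*tt(275,377),.022);print('wedge moved',m-m0,'yaw',np.arctan2(d[1],d[0]))
yaw=-.262;Rw,_=T(0,0,yaw);tw=m-Rw@[0,.055,.022];print('foot in wedge',Rw.T@(F-tw))
p=proj('top',[.6603,.0251,.1456]);print('TCP px crop',(p-[220,115])*5,'corner px',(proj('top',C)-[220,115])*5)
```

```text
scale [ 0.60380453  0.11130254 -0.16930074] [[-0.8, -0.7], [0.6, -0.1], [0.3, 0.5], [-0.5, 0.7], [0.4, -0.5]]
foot [0.54659985 0.19209626 0.009     ] corner [0.66100921 0.03050883 0.054     ]
wedge moved [-0.02915898 -0.10723621  0.        ] yaw -0.30785599152886867
foot in wedge [-0.00049037  0.00138789  0.009     ]
TCP px crop [773.81481345  61.15332093] corner px [710.12414527 123.00487247]
```

The foot sits at wedge (x -0.5, y +1.4) mm against a target of y -1, so the scale should be level to about 0.003 rad. Next, the press on the corner.

```bash
python3 -m inch '[{"tx":0,"ty":0.3,"tz":-2,"turn":0},{"tx":0,"ty":0.3,"tz":-4,"turn":0},{"tx":0,"ty":0.3,"tz":-5.5,"turn":0},{"tx":0,"ty":0.3,"tz":-6.5,"turn":0},{"tx":0,"ty":0.3,"tz":-7.2,"turn":0},{"tx":0,"ty":0.3,"tz":-7.6,"turn":0},{"tx":0,"ty":0.3,"tz":-7.9,"turn":0},{"tx":0,"ty":0.3,"tz":-8,"turn":0},{"tx":0,"ty":0.3,"tz":-8,"turn":0},{"tx":0,"ty":0.3,"tz":-8,"turn":0}]'
```

```text
time: 10.55
position: [0.6615, 0.0315, 0.0693]
orientation: [[0.269, 0.963, 0.002], [0.963, -0.269, -0.0], [0.0, 0.002, -1.0]]
ft_force: [0.3, -0.1, 0.2]
finger_gap: 0.0001
finger_force: 0.0
```

```bash
python3 -m inch '[{"tx":0,"ty":0,"tz":-0.4,"turn":0},{"tx":0,"ty":0,"tz":-0.8,"turn":0},{"tx":0,"ty":0,"tz":-1.1,"turn":0},{"tx":0,"ty":0,"tz":-1.2,"turn":0},{"tx":0,"ty":0,"tz":-1.3,"turn":0},{"tx":0,"ty":0,"tz":-1.35,"turn":0},{"tx":0,"ty":0,"tz":-1.4,"turn":0},{"tx":0,"ty":0,"tz":-1.45,"turn":0},{"tx":0,"ty":0,"tz":-1.5,"turn":0},{"tx":0,"ty":0,"tz":-1.5,"turn":0}]'
```

```text
time: 11.38
position: [0.661, 0.0315, 0.0538]
orientation: [[0.269, 0.963, 0.0], [0.963, -0.269, -0.0], [0.0, 0.0, -1.0]]
ft_force: [-1.6, 0.1, 2.1]
finger_gap: -0.0003
finger_force: 0.9
```

Contact at z = 0.0538, which is where the top should be. I'll press a little more.

```bash
python3 -m inch '[{"tx":0,"ty":0,"tz":-0.03,"turn":0},{"tx":0,"ty":0,"tz":-0.06,"turn":0},{"tx":0,"ty":0,"tz":-0.09,"turn":0},{"tx":0,"ty":0,"tz":-0.12,"turn":0},{"tx":0,"ty":0,"tz":-0.15,"turn":0},{"tx":0,"ty":0,"tz":-0.15,"turn":0},{"tx":0,"ty":0,"tz":-0.15,"turn":0},{"tx":0,"ty":0,"tz":-0.15,"turn":0},{"tx":0,"ty":0,"tz":-0.15,"turn":0},{"tx":0,"ty":0,"tz":-0.15,"turn":0}]'
```

```text
time: 12.22
position: [0.6611, 0.0315, 0.0536]
orientation: [[0.269, 0.963, 0.0], [0.963, -0.269, -0.0], [-0.0, 0.0, -1.0]]
ft_force: [-4.3, 0.3, 8.5]
finger_gap: -0.0
finger_force: 4.1
```

It reads 8.5 N with only 0.2 mm of give, so it stands firm. Letting go.

```bash
python3 -m inch '[{"tx":0,"ty":0,"tz":0.15,"turn":0},{"tx":0,"ty":0,"tz":0.5,"turn":0},{"tx":0,"ty":0,"tz":1.5,"turn":0},{"tx":0,"ty":0,"tz":3,"turn":0},{"tx":0,"ty":0,"tz":5,"turn":0},{"tx":0,"ty":0,"tz":7,"turn":0},{"tx":0,"ty":0,"tz":9,"turn":0},{"tx":0,"ty":0,"tz":10,"turn":0},{"tx":0,"ty":0,"tz":10,"turn":0},{"tx":0,"ty":0,"tz":10,"turn":0}]'
python3 - <<'E'
from h import *
a=snap('top','n.png').astype(int);m=cv2.imread('pics/m.png')[:,:,::-1].astype(int)
for n,(u,v,w,h) in dict(wedge=(272,170,22,28),dot=(292,180,16,12),panel=(300,185,55,25)).items(): print(n,abs(a-m)[v:v+h,u:u+w].mean())
b=cv2.imread('pics/m.png').astype(int)[:,:,::-1]; print(env.read_state()['time'])
cv2.imwrite('pics/n1.png',cv2.resize(a[115:220,220:380].astype(np.uint8),(800,525),interpolation=cv2.INTER_CUBIC)[:,:,::-1])
E
```

```text
time: 13.05
position: [0.6613, 0.0315, 0.1528]
orientation: [[0.269, 0.963, 0.002], [0.963, -0.269, -0.0], [0.0, 0.002, -1.0]]
ft_force: [-0.7, -0.0, -0.1]
finger_gap: -0.0001
finger_force: 0.0
wedge 1.6953463203463204
dot 1.7013888888888888
panel 1.9995151515151515
13.1
```

View pics/n1.png

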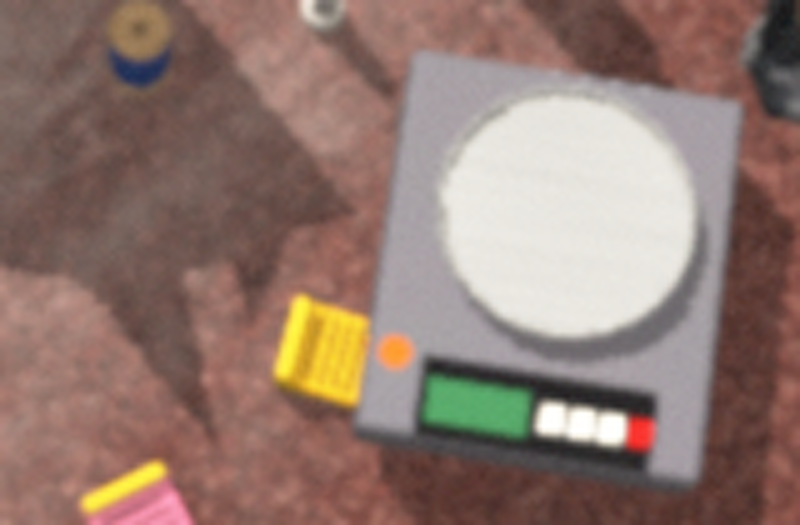

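The picture is unchanged from before the press: wedge in place at (320,350), scale unmoved, arm clear. I'll hand in.

```bash
python3 -c "
from cell import env
print(env.sign_off())"
```

```text
the job is handed in; nothing more can be done
None
```

I pushed the yellow wedge under the orange foot until the scale measured level to about 0.005 rad by camera, pressed the opposite corner at 8.5 N with only 0.2 mm of give, let go, and handed the job in at about 13 s; the hand-in returned no verdict.

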